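# Clear the stuck bottle from the vial feed chute

## Task

A red-capped bottle is stuck on end against the gate bar of the sloping vial chute and holds up three brown vials. Slide the clear guard fully open, lift the bottle out (never under the bar) and set it down upright on the floor of the pink tray without dropping it, so that the vials roll down to the end stop, still lying in the channel. Then slide the guard fully shut.

Things in the scene. Friction and masses are not known exactly. Their poses are not given: they have to be found in the camera images.
- channel: Sloping channel (aluminium floor, white walls) of the fixed vial chute. Origin: mid-length and mid-width of the floor's top face, 290 long, 140 wide. x = uphill along the floor, y across, z out of the floor; slope 0.25 rad, low end toward the robot. Walls: inner faces y = +-43, tops z = 25. All 'channel' numbers are in this frame, mm
- gate_bar (a point): Middle of the steel gate bar, 8 thick, across the channel at channel (-58.5, 0, 44): underside 40 above the floor, on posts at y = +-50. A lying vial rolls under it; a standing bottle is caught
- stop (a point): Foot of the blue end stop at the low end (inner face, on the floor), channel (-135, 0, 0), 29 high. Once free, the vials roll down here by themselves in 1 to 2 s and come to rest at about channel x = -118, -83, -48
- guard_handle (a point): Centre to pinch of the black grip fin on the guard: 14 thick along channel y, 50 long along channel x, top 20 above this point, guard roof 34 below it (26-wide foot: 30 below). Guard: clear tunnel with orange edges, 110 long, 128 wide, roof 100 above the floor. This point is at channel (-55, 0, 134) when shut, (85, 0, 134) when open
- guard (a joint): Travel of the guard along its track in m: 0 = fully shut (covers the gate and the stuck bottle, starts here or up to 15 mm off), 0.14 = fully open (uphill, along channel +x). It stays where it is left; about 3 to 4 N slide it
- bottle_center (a point): Centre (half-way up; z along its axis to the cap) of the stuck white bottle with red cap: body 35 in diameter up to about 50, shoulder to 60, cap 28 in diameter, 74 tall, about 60 g. It stands square on the sloping floor, so leaning 0.25 rad, up to 10 off mid-width, nearly touching the gate bar on its downhill side, vial 1 close behind it
- vial_1_center (a point): Centre of the first (lowest) brown vial: 34 in diameter, 80 long, black cap, lying across the channel, 45 g
- vial_2_center (a point): Centre of the second brown vial, same kind, behind the first
- vial_3_center (a point): Centre of the third brown vial, same kind, behind the second
- tray: The pink tray where the bottle goes, fixed on the worktop left or right of the chute (a closed pink freezer box stands on the other side). Origin at the centre of its underside; 125 along its x, 185 along its y, rim 34 high; flat inner floor 4 above the underside, about 100 by 150
Things that resemble listed ones, but are neither listed nor needed, are in the scene too. What is shaped like the part that bears vial_1_center but blue or turquoise is not meant.

How it is judged (in metres and radians):
On the way, in this order (a step that is already met when the one before it is completed fails the run):
1. the guard is slid open (value of joint guard above 0.12 m), for 0.2 s.
2. the red-capped bottle stands upright on the floor of the tray (x of bottle_center in the frame of tray between -0.05 and 0.05 m and y of bottle_center in the frame of tray between -0.08 and 0.08 m and z of bottle_center in the frame of tray between 0.034 and 0.052 m and angle between bottle_center's own z axis and vertical below 0.12 rad and linear speed of stuck_bottle below 0.03 m/s), for 0.2 s.
At the end, for the whole second after the job is handed in: Bottle upright (0.12 rad) and at rest on the tray floor, within 50 mm (tray x) and 80 mm (tray y) of its centre; vials at rest in the channel, centres below x = -105, -68 and -31 mm, |y| < 20 mm, less than 30 mm above the floor (channel frame); guard open 12 mm at most (all of step 2 and value of joint guard below 0.012 m and x of vial_1_center in the frame of channel below -0.105 m and y of vial_1_center in the frame of channel between -0.02 and 0.02 m and z of each of vial_1_center, vial_2_center, vial_3_center in the frame of channel below 0.03 m and linear speed of each of vial_1, vial_2, vial_3 below 0.03 m/s and x of vial_2_center in the frame of channel below -0.068 m and y of vial_2_center in the frame of channel between -0.02 and 0.02 m and x of vial_3_center in the frame of channel below -0.031 m and y of vial_3_center in the frame of channel between -0.02 and 0.02 m); the robot touches nothing.
It fails at once if the stuck bottle goes under the gate bar into the lower channel (x of bottle_center in the frame of channel between -0.145 and -0.065 m and z of bottle_center in the frame of channel below 0.045 m and y of bottle_center in the frame of channel between -0.06 and 0.06 m).
It fails at once if the bottle is dropped (falls free faster than 0.8 m/s) (linear speed of stuck_bottle above 0.8 m/s and contact force between the fingers and stuck_bottle below 0.05 N).
It fails at once if a vial is lifted or thrown out of the channel (z of any of vial_1_center, vial_2_center, vial_3_center in the frame of channel above 0.07 m).
It also fails if it takes over 53 s, if anything falls off the work surface, if the arm or the gripper's body presses on something with over 40 N, if the wrist force passes 120 N, or if a joint passes its speed limit or range.

## Robot

A 6-joint arm with a two-finger parallel gripper is mounted at the origin on a cart in front of the work surface, level with it; the furniture and walls round the work are solid. World frame = base frame: x ahead of the robot, y to its left, z up, the work surface at z = 0. Lengths are in mm, angles in degrees, forces in N, time in s.
With the tool pointing down it reaches from about 350 to 850 mm from the base axis. Payload 8.1 kg.
Tool frame: the origin (TCP) lies between the finger pads; the fingertips stand 22 mm ahead of it and the grasp point (between the pads) lies 3 mm ahead of it (r.nose_length is the z of the fingertips in the tool frame, in mm); z points along the fingers, x is the direction in which the jaws open and shut, and the axes are right-handed (so a half turn about z gives the same grasp; the last joint's range is limited). The gripper opens to 85 mm and grips with 20 to 120 N. Pads are 22 mm wide; open, the fingers measure 114 mm over their backs; the gripper's body (76 mm by 85 mm) begins 54 mm behind the grasp point. The pads swing forward as they close: fully open they stand 13 mm farther back than shut.
Start: joints at [-73.362, 7.471, 85.268, -0, 87.261, -4.893], TCP at [220.23, -558.126, 253.292] pointing down, gripper open.
Joint ranges: [-169.43, 169.43], [-51.17, 129.36], [1.28, 143.12], [-76.62, 256.62], [0, 156.53], [-152.29, 152.29]. Speed limits (degrees/s): [136.94, 136.94, 159.86, 180, 180, 180].

## Interface

Orientations are given as [roll, pitch, yaw] about the fixed x, y, z axes, in that order (R = Rz(yaw) Ry(pitch) Rx(roll)).
In Python, from bench import r gives the robot as it stands.
- The arm moves only by the shell command python3 -m jog 'ROWS' [FORCE]. ROWS is JSON, a list of rows, each a list of 5 numbers: the shift along the tool's x, y, z in m, then the turn about the tool's z in degrees, then the opening in per cent of the stroke, from 0 (shut) to 100 (fully open). A call has 1 to 8 rows; each row is the pose to reach, as a shift and turn from the pose measured when the call began, along the tool's axes at that moment; what a row does not reach only later rows make up. A row lasts 1/10 s, in which the tool goes at most 50 mm and 8.59 degrees, less where a joint would pass 70% of its speed; a pose out of reach is approached as far as the arm can. A call with a gripper value outside its range is refused whole. The fingers move at their own pace and stop on an object; FORCE is the grip in N (left out, the last holds). Time passes only in rows, so rows that repeat a pose let the fingers close. It gives the time, the measured TCP pose, the force and the opening at its end, in the units of the state.
- r.sense(): the state, without advancing time (a new reading comes with each control period).
- r.snapshot(name): name is "side" or "top"; returns a dict with "image" (384x512x3 uint8, red, green, blue), "K" (3x3 intrinsics, pixels), "T" (4x4, takes a point from camera to world coordinates). Camera axes: x right, y down, z forward; pixel columns grow to the right and rows downward; lengths in mm; the calibration is good to about 2 mm. A picture is of the moment at which its call begins. There is no depth.
- r.hand_in(): hands the job in, once; it reports no verdict.
Trained networks look in a picture, given as the dict that the camera call returned (one of the last four; its "shot" number tells which), for a name from the list of things; names that differ only in an ending like _2 or _b are one class to them, and where a whole thing is asked for, a point or a joint stands for the part that bears it (a point fixed in the world has none). Each returns a list of dicts, best first, with "conf" (0 to 1); they miss things now and then, are a little off and sometimes report something else, mostly with a low value. They report only what shows in the picture. A call takes as long as a camera call. They do not tell look-alikes from the thing itself.
- r.search_frame(picture, label): "bbox" ([left, top, right, bottom] in pixels, round what is visible of it).
- r.pinpoint(picture, label): "uv" ([column, row] in pixels: a listed point, or the origin of a listed thing).
The state is a dict: "time": time; "joint_pos": joint angles; "qd": joint speeds; "joint_efforts": joint torques, N m; "tool_pos": TCP position; "tcp_rot": TCP orientation; "ft_force": force on the tool from outside, world axes, zero at the start; "wrist_torque": the same for the moment, N m; "finger_gap": finger opening in mm.
Only numpy, scipy, OpenCV 4.12 (cv2) and the standard library are available. Lean on these libraries where they do the work, as an engineer would, in place of code of your own. Each camera call takes 0.05 s, during which the arm holds its last target. There are 200 camera calls.

## Working session

There is one attempt and no reset: what is moved stays moved. The work goes in short steps, Python scripts to look and compute and a shell command to move; the robot and the scene stay as the last step left them, time stands still between calls to the robot, and variables do not carry over. Pictures are saved under pics/ and viewed, about 8 in all and at most 12, crops included, and the job is handed in when it is done.

```bash
mkdir -p pics && ls && cat > h.py <<'E'
from bench import r
import numpy as np, cv2
from scipy.spatial.transform import Rotation as R
def uv(p,s):
    T=np.linalg.inv(s["T"]);q=s["K"]@(T[:3,:3]@np.array(p,float)+T[:3,3]);return q[:2]/q[2]
def ray(u,s):
    d=s["T"][:3,:3]@np.linalg.solve(s["K"],[u[0],u[1],1]);return s["T"][:3,3],d/np.linalg.norm(d)
def atz(u,s,z):
    o,d=ray(u,s);return o+d*(z-o[2])/d[2]
def tri(obs):
    A=np.zeros((3,3));b=np.zeros(3)
    for u,s in obs:
        o,d=ray(u,s);P=np.eye(3)-np.outer(d,d);A+=P;b+=P@o
    x=np.linalg.solve(A,b);return x,[np.round(uv(x,s)-u,1) for u,s in obs]
E
python3 - <<'E'
from h import *
np.set_printoptions(suppress=True,precision=1)
S={n:r.snapshot(n) for n in("side","top")}
for n,s in S.items():
    cv2.imwrite(f"pics/{n}0.png",s["image"][:,:,::-1]); print(n,s["T"][:3,3])
    for l in("channel","gate_bar","stop","guard_handle","bottle_center","vial_1_center","tray"):
        print(l,[(np.round(d["uv"],1).tolist(),round(d["conf"],2)) for d in r.pinpoint(s,l)[:5]])
import pickle;pickle.dump(S,open("S0.pkl","wb"))
print(r.sense())
E
```

```text
pics
side [490.4 945.9 812.2]
channel [([289.0, 202.3], 0.98)]
gate_bar []
stop [([341.9, 214.4], 0.85), ([292.6, 198.2], 0.54)]
guard_handle [([327.3, 164.6], 0.65)]
bottle_center []
vial_1_center [([291.0, 200.1], 0.72), ([186.2, 212.5], 0.64), ([238.5, 140.4], 0.64), ([285.5, 318.9], 0.62)]
tray [([290.4, 319.9], 0.97), ([289.4, 203.1], 0.63)]
top [ 315.5  168.1 1423.5]
channel [([260.0, 224.3], 0.8)]
gate_bar []
stop [([264.1, 273.7], 0.74)]
guard_handle [([264.5, 243.8], 0.84)]
bottle_center []
vial_1_center [([354.5, 174.7], 0.76), ([253.4, 142.0], 0.59), ([259.2, 223.4], 0.54)]
tray [([169.0, 234.6], 0.55)]
{'time': 0.8, 'joint_pos': array([-73.4,   7.5,  85.3,   0. ,  87.3,  -4.9]), 'qd': array([-0. ,  0.1,  0. ,  0. , -0. , -0. ]), 'joint_efforts': array([ -0. , -56.9, -50.1,  -0. ,   0. ,   0. ]), 'tool_pos': array([ 220.2, -558.1,  253.3]), 'tcp_rot': array([-180. ,   -0. ,  -68.5]), 'ft_force': array([-0.5, -0.2,  0.1]), 'wrist_torque': array([-0.,  0., -0.]), 'finger_gap': 85.35888818091665}
```

```bash
python3 - <<'E'
from h import *
import pickle;S=pickle.load(open("S0.pkl","rb"))
np.set_printoptions(suppress=True,precision=1)
a,b=S["side"],S["top"]
for n,u,v in(("channel",(289,202.3),(260,224.3)),("stop",(341.9,214.4),(264.1,273.7)),("handle",(327.3,164.6),(264.5,243.8)),("tray",(290.4,319.9),(169,234.6))):
    print(n,*tri([(u,a),(v,b)]))
x=cv2.resize(a["image"][100:360,130:450],None,fx=2.4,fy=2.2)
y=cv2.resize(b["image"][80:340,100:420],None,fx=2.4,fy=2.2)
cv2.imwrite("pics/a.png",cv2.resize(a["image"][100:370,130:490],None,fx=2.2,fy=2.2,interpolation=cv2.INTER_CUBIC)[:,:,::-1])
cv2.imwrite("pics/b.png",cv2.resize(b["image"][90:350,100:460],None,fx=2.2,fy=2.2,interpolation=cv2.INTER_CUBIC)[:,:,::-1])
E
```

```text
channel [509.1 157.3  65.5] [array([-0.4, -0.1]), array([-0. ,  0.3])]
stop [380.3 145.4  29.7] [array([1.6, 0.4]), array([ 0.2, -1.4])]
handle [438.9 147.9 177.4] [array([-2.6, -0.7]), array([-0.3,  2.2])]
tray [486.5 420.   -1. ] [array([-1.8, -0.6]), array([-0.2,  1.3])]
```

View pics/a.png

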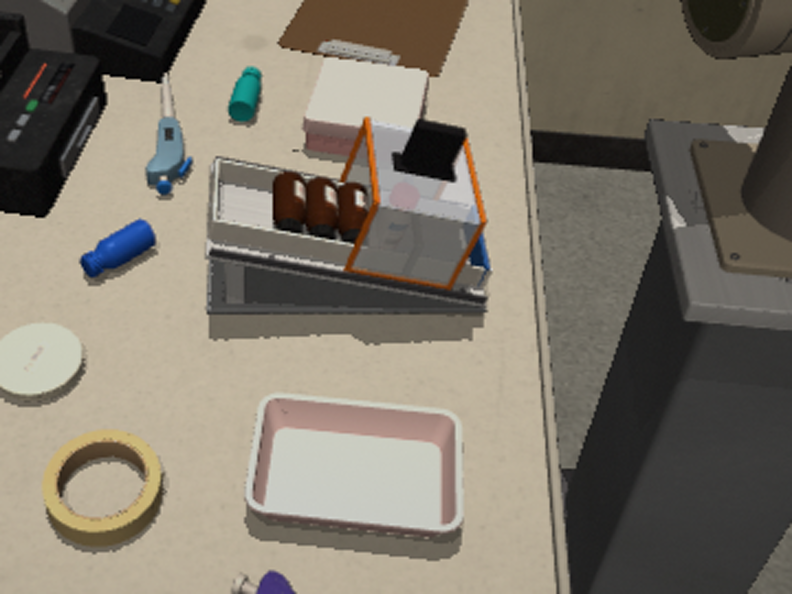

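View pics/b.png

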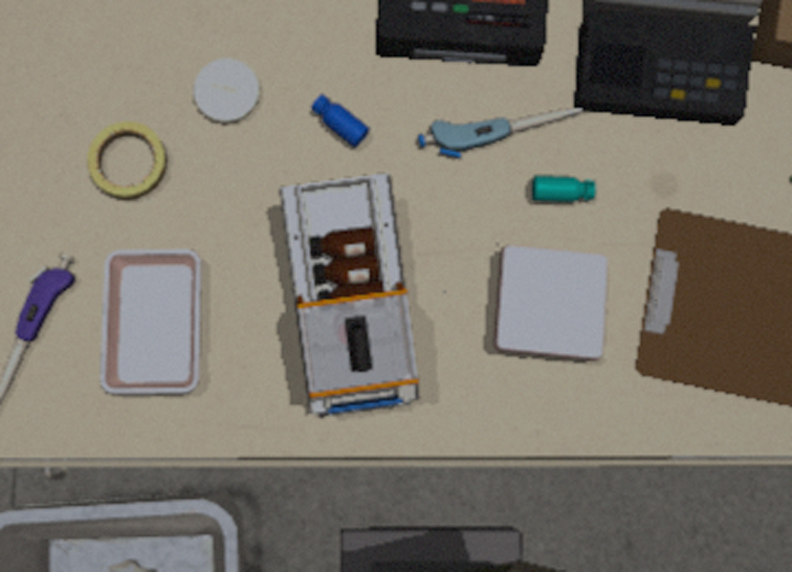

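```bash
cat >> h.py <<'E'
def frame(p):
    Rm=(R.from_euler("z",p[3])*R.from_euler("y",-0.25)).as_matrix()
    return lambda c: np.array(p[:3])+Rm@np.array(c,float)
E
python3 - <<'E'
from h import *
from scipy.optimize import least_squares
import pickle;S=pickle.load(open("S0.pkl","rb"))
np.set_printoptions(suppress=True,precision=2)
a,b=S["side"],S["top"]
ca=lambda u:(u[0]/2.2+130,u[1]/2.2+100); cb=lambda u:(u[0]/2.2+100,u[1]/2.2+90)
G=[((55,64,100),cb((300,303)),b),((55,-64,100),cb((408,290)),b),((-55,64,100),cb((308,397)),b),((-55,-64,100),cb((418,381)),b),
 ((55,-64,100),ca((367,120)),a),((55,64,100),ca((378,203)),a),((-55,64,100),ca((486,222)),a)]
F=[((0,0,0),(289,202.3),a),((0,0,0),(260,224.3),b),((-135,0,0),(341.9,214.4),a),((-135,0,0),(264.1,273.7),b)]
H=[((0,0,134),(327.3,164.6),a),((0,0,134),(264.5,243.8),b)]
def res(p):
    f=frame(p);o=[]
    for c,u,s in G+H: o+=list(uv(f((c[0]-55+p[4],c[1],c[2])),s)-u)
    for c,u,s in F: o+=list(.7*(uv(f(c),s)-u))
    return np.array(o)
q=least_squares(res,[509,157,65,.1,5],loss="soft_l1")
print(q.x,res(q.x).reshape(-1,2));p=q.x;f=frame(p)
print("handle",f((-55+p[4],0,134)),"yaw",np.degrees(p[3]))
im=[cv2.resize(s["image"],None,fx=2,fy=2,interpolation=cv2.INTER_CUBIC)[:,:,::-1].copy() for s in(a,b)]
g=p[4]-55
L=[[(g+sx*25,-7,154),(g+sx*25,7,154)]for sx in(-1,1)]+[[(g-25,y,154),(g+25,y,154)]for y in(-7,7)]
L+=[[(g+x,-64,100),(g+x,64,100)]for x in(-55,55)]+[[(g-55,y,100),(g+55,y,100)]for y in(-64,64)]
L+=[[(-145,y,25),(145,y,25)]for y in(-43,43)]+[[(-58.5,-50,48),(-58.5,50,48)],[(145,-43,25),(145,43,25)]]
for k,s in enumerate((a,b)):
    for e in L: cv2.line(im[k],*[tuple(int(v) for v in 2*uv(f(c),s)+.5) for c in e],(0,255,0),1)
im=np.hstack([im[0][200:500,400:760],im[1][280:580,380:700]])
cv2.imwrite("pics/c.png",im)
# tray
t=atz((169,234.6),b,0);print("tray",t,atz((290.4,319.9),a,0))
rim=[cb(c) for c in((103,252),(200,250),(102,391),(199,393))];print(np.array([atz(c,b,34) for c in rim]))
E
```

```text
[510.04 158.69  58.79   0.13   9.03] [[-0.51  0.78]
 [-0.36  0.3 ]
 [ 1.27  0.11]
 [ 0.3   0.89]
 [-0.97 -1.41]
 [-1.85 -0.79]
 [-0.78  0.32]
 [ 0.19 -0.12]
 [-0.7   4.58]
 [-0.7   1.67]
 [-0.38  0.24]
 [ 0.95  0.49]
 [ 0.98 -0.9 ]]
handle [432.97 148.81 177.25] yaw 7.301914740751006
tray [490.12 419.31   0.  ] [482.87 421.48   0.  ]
[[572.12 479.38  34.  ]
 [574.47 353.88  34.  ]
 [393.77 472.98  34.  ]
 [390.9  350.58  34.  ]]
```

View pics/c.png

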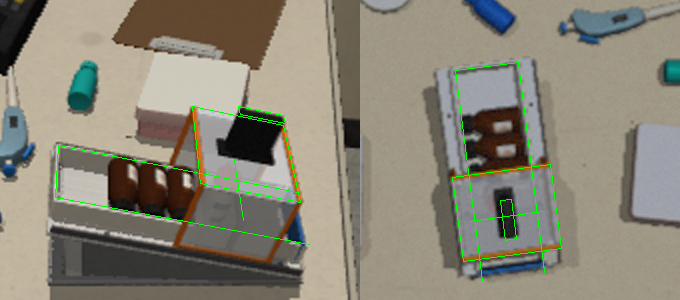

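```bash
cat >> h.py <<'E'
P=(510.,158.7,58.8,.125)
f=frame(P)
def row(t,yaw=np.degrees(P[3])-90):
    s=r.sense();Rm=R.from_euler("xyz",s["tcp_rot"],degrees=True)
    d=Rm.inv().apply(np.array(t)-s["tool_pos"])/1000
    turn=-((yaw-s["tcp_rot"][2]+180)%360-180)
    print(np.round(d,4),"turn",round(turn,2))
E
python3 -c "
from h import *
h=f((-43,0,134));print(h);row([h[0],h[1],265])"
```

```text
[435.7683697  149.37241436 177.99589426]
[-0.579  -0.4602 -0.0117] turn 14.37
```

```bash
python3 -m jog '[[-0.579,-0.46,-0.012,14.4,100],[-0.579,-0.46,-0.012,14.4,100],[-0.579,-0.46,-0.012,14.4,100],[-0.579,-0.46,-0.012,14.4,100],[-0.579,-0.46,-0.012,14.4,100],[-0.579,-0.46,-0.012,14.4,100],[-0.579,-0.46,-0.012,14.4,100],[-0.579,-0.46,-0.012,14.4,100]]' 30; python3 -c "
from h import *
h=f((-43,0,134));row([h[0],h[1],265])"
```

```text
time: 1.6
tool_pos: [336.8, -173.8, 260.1]
tcp_rot: [-179.9, -0.0, -82.9]
ft_force: [2.9, 0.4, -1.3]
finger_gap: 85.5
[-0.3084 -0.1381 -0.005 ] turn -0.07
```

```bash
python3 -m jog '[[-0.308,-0.138,-0.005,0,60],[-0.308,-0.138,-0.005,0,60],[-0.308,-0.138,-0.005,0,60],[-0.308,-0.138,-0.005,0,60],[-0.308,-0.138,-0.005,0,60],[-0.308,-0.138,-0.005,0,60],[-0.308,-0.138,-0.005,0,60],[-0.308,-0.138,-0.005,0,60]]'; python3 - <<'E'
from h import *
h=f((-43,0,134));row([h[0],h[1],h[2]+4])
a,b=r.snapshot("side"),r.snapshot("top")
cv2.imwrite("pics/d.png",np.hstack([cv2.resize(a["image"][60:260,230:430],None,fx=2,fy=2),cv2.resize(b["image"][150:350,160:360],None,fx=2,fy=2)])[:,:,::-1])
E
```

```text
time: 2.4
tool_pos: [436.0, 153.1, 264.9]
tcp_rot: [-179.9, 0.0, -82.6]
ft_force: [0.1, -0.1, -0.2]
finger_gap: 51.2
[0.0037 0.0008 0.0829] turn 0.21
```

View pics/d.png

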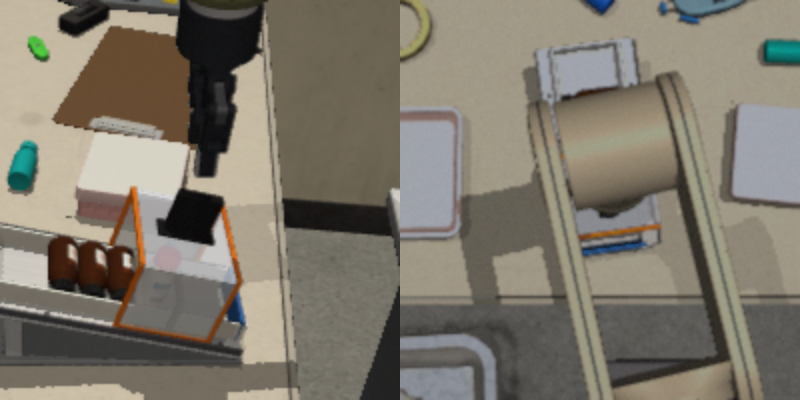

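```bash
python3 -m jog '[[0.0035,0.001,0.03,0,60],[0.0035,0.001,0.06,0,60],[0.0035,0.001,0.083,0,60],[0.0035,0.001,0.083,0,60],[0.0035,0.001,0.083,0,60]]' && python3 -m jog '[[0,0,0,0,0],[0,0,0,0,0],[0,0,0,0,0],[0,0,0,0,0],[0,0,0,0,0],[0,0,0,0,0]]' 20; python3 - <<'E'
from h import *
s=r.sense();g=s["tool_pos"]
row(g+f((20,0,0))-f((0,0,0)));row(g+f((126,0,0))-f((0,0,0)))
E
```

```text
time: 3.0
tool_pos: [435.0, 145.0, 182.3]
tcp_rot: [-180.0, -0.1, -82.9]
ft_force: [-0.2, -0.3, 0.5]
finger_gap: 51.3
time: 3.6
tool_pos: [435.3, 151.9, 185.1]
tcp_rot: [-179.7, 0.7, -82.7]
ft_force: [-5.3, 36.5, 4.5]
finger_gap: 13.8
[ 0.     -0.0194 -0.0049] turn 0.19
[ 0.     -0.1222 -0.0306] turn 0.19
```

```bash
python3 -m jog '[[-0.001,0,0,0,0],[-0.001,-0.01,-0.0025,0,0],[-0.001,-0.03,-0.0075,0,0],[-0.001,-0.05,-0.0125,0,0],[-0.001,-0.07,-0.0175,0,0]]' ; python3 -c "
from h import *
row(f((85,0,134))+[0,0,3])"
```

```text
time: 4.1
tool_pos: [504.8, 161.9, 203.2]
tcp_rot: [-179.8, 0.7, -82.6]
ft_force: [-3.7, 2.7, -1.6]
finger_gap: 13.9
[ 0.0039 -0.054  -0.0093] turn 0.22
```

```bash
python3 -m jog '[[0,-0.02,-0.005,0,0],[0,-0.04,-0.01,0,0],[0,-0.054,-0.0135,0,0],[0,-0.057,-0.0142,0,0],[0,-0.057,-0.0142,0,0]]'; python3 -c "
from h import *
a=r.snapshot('side')
cv2.imwrite('pics/e.png',cv2.resize(a['image'][100:300,180:430],None,fx=2.5,fy=2.5,interpolation=cv2.INTER_CUBIC)[:,:,::-1])"
```

```text
time: 4.6
tool_pos: [562.4, 169.7, 218.1]
tcp_rot: [-179.7, 0.7, -82.6]
ft_force: [3.3, 5.3, -5.2]
finger_gap: 14.1
```

View pics/e.png

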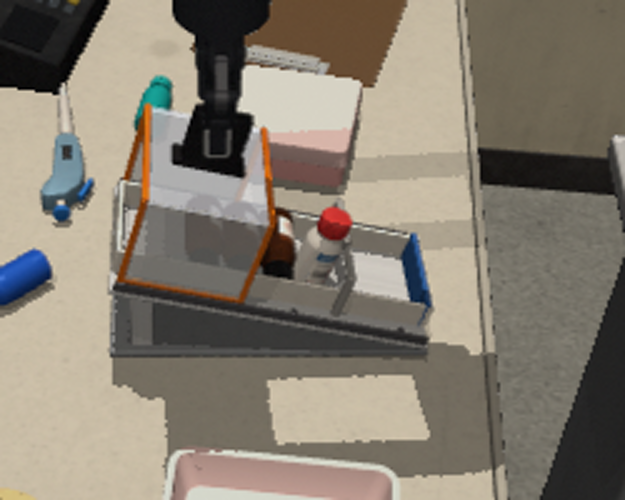

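```bash
python3 -m jog '[[0,0,0,0,60],[0,0,0,0,60],[0,0,0,0,60],[0,0,-0.05,0,60],[0,0,-0.09,0,60],[0.05,0.01,-0.09,0,60],[0.1,0.03,-0.09,0,60],[0.15,0.05,-0.09,0,60]]'; python3 - <<'E'
from h import *
np.set_printoptions(suppress=True,precision=1)
print(f((85,0,134)),f((-36,0,37)))
a,b=r.snapshot("side"),r.snapshot("top")
import pickle;pickle.dump({"side":a,"top":b},open("S1.pkl","wb"))
for s in(a,b):
    for l in("gate_bar","guard_handle","bottle_center","vial_1_center","channel","stop"):
        print(l,[(np.round(d["uv"],1).tolist(),round(d["conf"],2)) for d in r.pinpoint(s,l)[:4]])
    print([(np.round(d["bbox"]).tolist(),round(d["conf"],2)) for d in r.search_frame(s,"bottle_center")[:2]])
print(uv(f((-36,0,37)),a),uv(f((-36,0,37)),b),uv(f((-58.5,0,44)),a),uv(f((-58.5,0,44)),b))
cv2.imwrite("pics/f.png",np.hstack([cv2.resize(a["image"][150:250,270:370],None,fx=4,fy=4),cv2.resize(b["image"][180:280,210:310],None,fx=4,fy=4)])[:,:,::-1])
E
```

```text
time: 5.45
tool_pos: [533.5, 20.3, 306.9]
tcp_rot: [-179.6, 0.7, -82.5]
ft_force: [0.8, 0.0, 0.3]
finger_gap: 51.2
[558.8 164.8 209.7] [466.3 153.2  85.7]
gate_bar [([321.6, 197.7], 0.8)]
guard_handle [([264.9, 150.9], 0.87)]
bottle_center [([307.5, 196.2], 0.82)]
vial_1_center [([185.8, 211.8], 0.97), ([291.9, 200.0], 0.54)]
channel [([287.9, 204.0], 0.63)]
stop [([344.4, 213.5], 0.78)]
[([298.0, 181.0, 320.0, 211.0], 0.96)]
gate_bar [([260.8, 245.2], 0.74)]
guard_handle [([258.8, 194.9], 0.86)]
bottle_center []
vial_1_center [([259.6, 226.4], 0.7), ([265.5, 244.2], 0.39)]
channel [([258.0, 221.3], 0.75), ([258.1, 209.9], 0.58)]
stop [([262.0, 270.0], 0.64)]
[([252.0, 232.0, 266.0, 248.0], 0.51), ([246.0, 217.0, 276.0, 230.0], 0.31)]
[308.2 196.1] [261.6 239.2] [318.7 195.8] [262.7 247.8]
```

View pics/f.png

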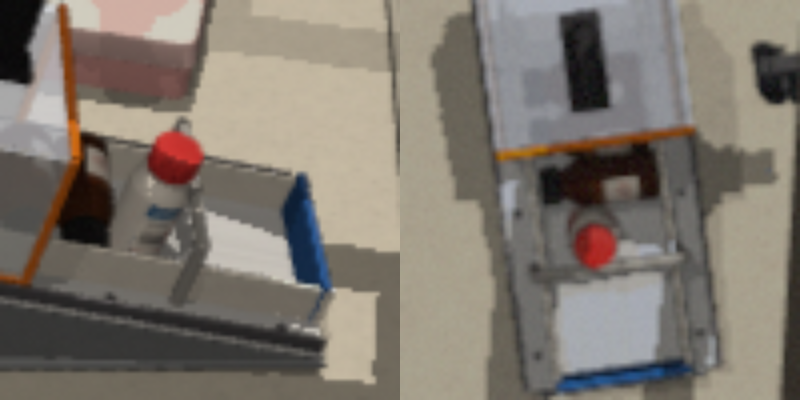

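```bash
python3 - <<'E'
from h import *
import pickle;S=pickle.load(open("S1.pkl","rb"));a,b=S["side"],S["top"]
np.set_printoptions(suppress=True,precision=1)
def blob(s,x0,y0,x1,y1):
    c=s["image"][y0:y1,x0:x1].astype(int);m=(c[...,0]>120)&(c[...,1]<90)&(c[...,2]<90)
    ys,xs=np.nonzero(m);print(m.sum(),xs.min()+x0,xs.max()+x0,ys.min()+y0,ys.max()+y0);return np.array([xs.mean()+x0,ys.mean()+y0])
ua=blob(a,295,170,335,205);ub=blob(b,240,225,275,255)
x,e=tri([(ua,a),(ub,b)]);print("cap",ua,ub,x,e)
Rm=(R.from_euler("z",P[3])*R.from_euler("y",-.25)).as_matrix()
print("cap in channel",Rm.T@(x-P[:3]))
for k in range(0,75,37):print(uv(x+Rm@[0,0,k-70],a),uv(x+Rm@[0,0,k-70],b))
w=atz((262.8,246),b,f((-58.5,0,48))[2]);print("bar top",w,f((-58.5,0,48)))
for u in((535,272),(683,258)):print(Rm.T@(atz((u[0]/4+110,u[1]/4+180),b,f((-58.5,0,48))[2])-P[:3]))
x,e=tri([((321.6,197.7),a),((260.8,245.2),b)]);print("net bar",x,e)
print("centre",x, )
E
```

```text
81 309 320 182 191
65 256 263 237 246
cap [314.1 186.8] [259.5 241.5] [456.2 159.2 120.4] [array([-0.1, -0. ]), array([-0. ,  0.1])]
cap in channel [-36.5   7.2  72.9]
[303.8 208.9] [258.5 238.1]
[309.1 197.4] [259.  239.9]
[314.6 185.4] [259.6 241.8]
bar top [447.5 150.1  90.8] [442.  150.2  90.8]
[-52.   50.8  46.3]
[-55.3 -49.2  47.2]
net bar [443.1 156.6  89.3] [array([-2.9, -0.8]), array([-0.4,  2.5])]
centre [443.1 156.6  89.3]
```

```bash
python3 -c "
from h import *
row([465,160,200]);row([465,160,107])"
```

```text
[-0.1444  0.051   0.1076] turn 0.27
[-0.1432  0.0514  0.2005] turn 0.27
```

```bash
python3 -m jog '[[0,0.04,0,0,65],[-0.04,0.0515,0,0,65],[-0.09,0.0515,0,0,65],[-0.13,0.0515,0.03,0,65],[-0.1435,0.0515,0.08,0,65],[-0.1435,0.0515,0.11,0,65],[-0.1435,0.0515,0.11,0,65]]' 25; python3 -c "
from h import *
row([465,160,107])
a=r.snapshot('side')
cv2.imwrite('pics/g.png',cv2.resize(a['image'][130:250,250:400],None,fx=4,fy=4,interpolation=cv2.INTER_CUBIC)[:,:,::-1])"
```

```text
time: 6.95
tool_pos: [461.0, 159.0, 192.2]
tcp_rot: [179.7, 0.7, -82.5]
ft_force: [-0.8, -1.3, -0.2]
finger_gap: 55.4
[ 0.0006 -0.0045  0.0852] turn 0.36
```

View pics/g.png

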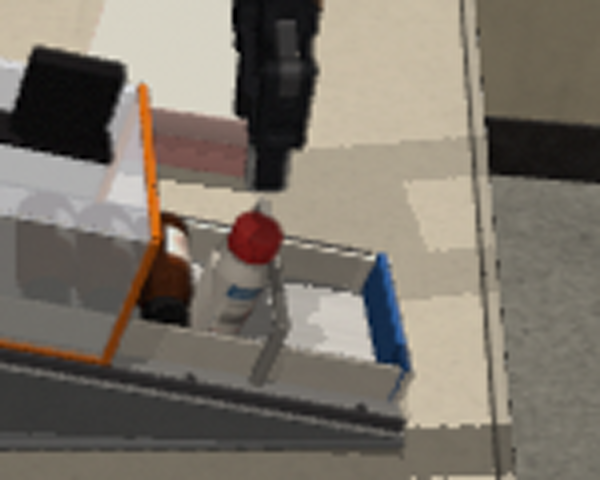

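```bash
python3 - <<'E'
from h import *
a=r.snapshot('side');t=r.sense()["tool_pos"];print(t)
for y in(0,30,40): print(y,(uv(t+[0,y,-22],a)-[250,130])*4)
print((uv([465,160,110],a)-[250,130])*4,(uv([465,190,85],a)-[250,130])*4)
E
```

```text
[464.49970885 158.95881727 198.05367697]
0 [249.43385201 146.76493244]
30 [247.33208127 183.30505913]
40 [246.61033592 195.85289146]
[238.19190895 240.74655179] [232.2511137  310.97035697]
```

```bash
python3 - <<'E'
from h import *
a=r.snapshot('side');t=r.sense()["tool_pos"];print(t,r.sense()["tcp_rot"])
print(a["K"],uv(t,a),uv(t+[10,0,0],a))
im=a['image'][130:250,250:400].copy()
im=cv2.resize(im,None,fx=4,fy=4,interpolation=cv2.INTER_CUBIC)[:,:,::-1].copy()
for p in(t+[0,28,-22],t+[-11,28,-22],t+[11,28,-22],[465,159,107],[456.2,159.2,120.4],f((-36,43,25)),f((-58.5,50,48)),f((-58.5,-50,48)),f((-135,43,25)),f((-135,43,0))):
    cv2.circle(im,tuple(int(v) for v in (uv(p,a)-[250,130])*4+2),3,(0,255,0),-1)
cv2.imwrite('pics/i.png',im)
E
```

```text
[465.60277743 158.98823454 199.58697393] [-179.59745079    0.73568299  -82.58848991]
[[475.27170105   0.         255.33609653]
 [  0.         475.27170105 190.57221968]
 [  0.           0.           1.        ]] [312.79486948 157.88751506] [307.9748503  157.49749607]
```

View pics/i.png

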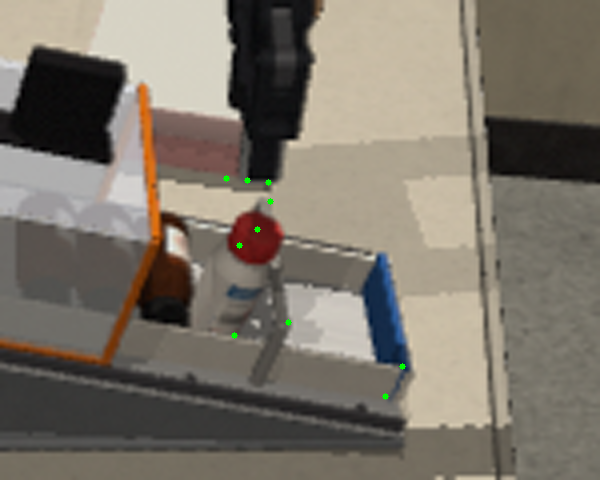

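```bash
python3 -c "
from h import *
row([467,160,106])"; python3 -m jog '[[0,-0.001,0.03,0,65],[0,-0.001,0.06,0,65],[0,-0.001,0.08,0,65],[0,-0.001,0.092,0,65],[0,-0.001,0.092,0,65],[0,-0.001,0.092,0,65]]'; python3 -c "
from h import *
print(r.sense()['tool_pos'])
a=r.snapshot('side')
cv2.imwrite('pics/j.png',cv2.resize(a['image'][130:250,250:400],None,fx=4,fy=4,interpolation=cv2.INTER_CUBIC)[:,:,::-1])"
```

```text
[ 0.0004 -0.0009  0.0936] turn 0.25
time: 7.7
tool_pos: [468.4, 160.4, 109.5]
tcp_rot: [-179.5, 0.7, -82.6]
ft_force: [0.6, -0.6, 0.7]
finger_gap: 55.3
[468.42138393 160.40718599 109.50236623]
```

View pics/j.png

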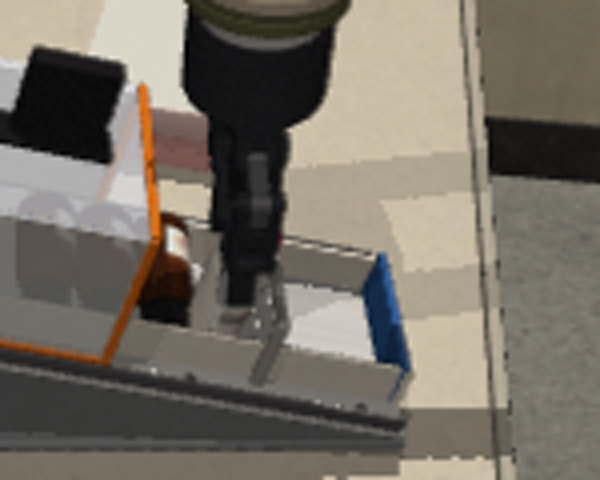

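```bash
python3 -m jog '[[0,0,0,0,0],[0,0,0,0,0],[0,0,0,0,0],[0,0,0,0,0],[0,0,0,0,0]]' 25 ; python3 -c "
from h import *
print(r.sense()['tool_pos']);d=f((2,0,30))-f((0,0,0));row(r.sense()['tool_pos']+d);row(r.sense()['tool_pos']+f((6,0,85))-f((0,0,0)))"
```

```text
time: 8.25
tool_pos: [469.9, 160.8, 111.7]
tcp_rot: [-179.2, 0.8, -82.6]
ft_force: [-0.2, 0.3, 7.7]
finger_gap: 32.9
[469.86300349 160.80999162 111.66829852]
[-0.0004  0.0051 -0.0296] turn 0.24
[-0.0012  0.0141 -0.084 ] turn 0.24
```

```bash
python3 -m jog '[[0,0,0,0,65],[0,0,0,0,65],[0,0.001,0.004,0,65],[0,0.001,0.012,0,65],[0,0.001,0.012,0,65],[0,0.001,0.012,0,65]]' && python3 -m jog '[[0,0,0,0,0],[0,0,0,0,0],[0,0,0,0,0],[0,0,0,0,0],[0,0,0,0,0]]' 25 ; python3 -c "
from h import *
row(r.sense()['tool_pos']+f((2,0,30))-f((0,0,0)));row(r.sense()['tool_pos']+f((6,0,85))-f((0,0,0)))"
```

```text
time: 8.85
tool_pos: [468.4, 160.7, 98.8]
tcp_rot: [-179.3, 0.8, -82.6]
ft_force: [0.5, -0.0, 0.4]
finger_gap: 55.3
time: 9.35
tool_pos: [468.4, 160.8, 98.9]
tcp_rot: [-179.3, 0.8, -82.6]
ft_force: [-1.7, 0.2, 0.8]
finger_gap: 34.0
[-0.0004  0.0051 -0.0296] turn 0.24
[-0.0012  0.0142 -0.084 ] turn 0.24
```

```bash
python3 -m jog '[[0,0,0,0,0],[0,0,0,0,0],[0,0.002,-0.01,0,0],[0,0.005,-0.03,0,0],[-0.0005,0.008,-0.055,0,0],[-0.001,0.012,-0.08,0,0],[-0.001,0.012,-0.11,0,0],[-0.001,0.012,-0.13,0,0]]' 40 ; python3 - <<'E'
from h import *
a=r.snapshot('side')
cv2.imwrite('pics/k.png',cv2.resize(a['image'][60:260,200:400],None,fx=3,fy=3,interpolation=cv2.INTER_CUBIC)[:,:,::-1])
row([488,420,230])
E
```

```text
time: 10.15
tool_pos: [455.4, 158.4, 231.6]
tcp_rot: [-179.2, 0.8, -82.6]
ft_force: [0.1, -0.4, -0.8]
finger_gap: 33.3
[-0.255  -0.0644  0.0096] turn 0.25
```

View pics/k.png

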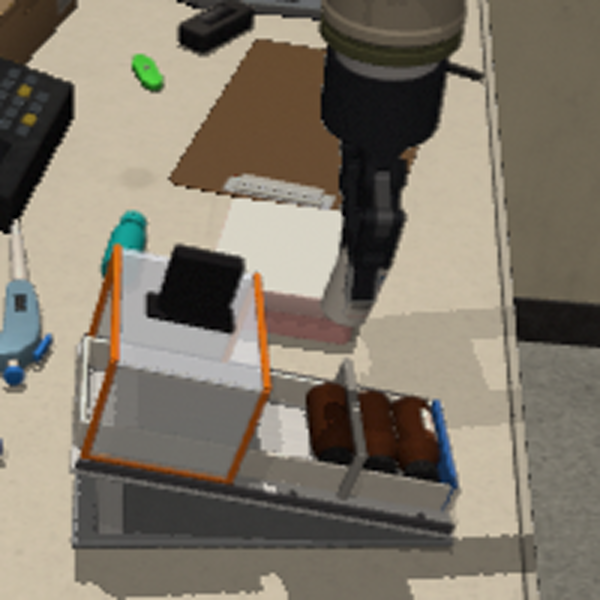

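```bash
python3 -m jog '[[-0.02,-0.004,0,-5,0],[-0.06,-0.015,0.005,-13,0],[-0.1,-0.025,0.01,-21,0],[-0.14,-0.035,0.01,-29,0],[-0.18,-0.045,0.01,-37,0],[-0.22,-0.055,0.01,-45,0],[-0.246,-0.063,0.01,-53,0],[-0.246,-0.063,0.01,-61,0]]' ; python3 -c "
from h import *
row([486,412,150],7)"
```

```text
time: 11.0
tool_pos: [487.1, 414.0, 228.6]
tcp_rot: [-178.8, -0.5, -21.1]
ft_force: [-0.6, -0.9, -1.8]
finger_gap: 33.7
[-0.0009  0.0039  0.0785] turn -28.1
```

```bash
python3 -m jog '[[0,0.002,0.02,-7,0],[0,0.002,0.05,-14,0],[-0.001,0.002,0.08,-21,0],[-0.001,0.002,0.11,-28,0],[-0.001,0.002,0.13,-28,0],[-0.001,0.002,0.13,-28,0]]' ; python3 - <<'E'
from h import *
row([486,412,60],7)
a=r.snapshot('side')
cv2.imwrite('pics/l.png',cv2.resize(a['image'][180:380,200:400],None,fx=3,fy=3,interpolation=cv2.INTER_CUBIC)[:,:,::-1])
E
```

```text
time: 11.6
tool_pos: [484.8, 412.8, 94.0]
tcp_rot: [-179.4, -0.6, 6.9]
ft_force: [-1.7, -0.2, -1.9]
finger_gap: 33.5
[0.0007 0.0013 0.034 ] turn -0.11
```

View pics/l.png

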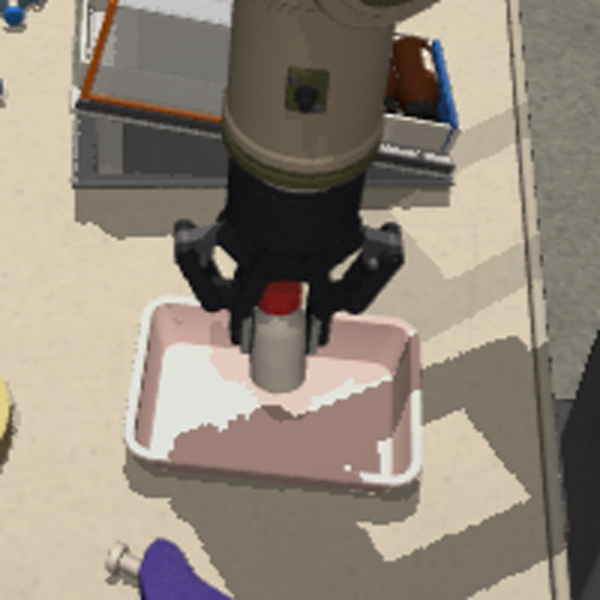

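```bash
python3 -m jog '[[0,0,0.01,0,0],[0,0,0.02,0,0],[0,0,0.03,0,0],[0,0,0.034,0,0],[0,0,0.034,0,0]]' 20; python3 -m jog '[[0,0,0.002,0,0],[0,0,0.004,0,0],[0,0,0.006,0,0],[0,0,0.006,0,0]]'
```

```text
time: 12.15
tool_pos: [485.9, 413.7, 61.5]
tcp_rot: [-179.3, -0.7, 6.9]
ft_force: [-0.0, 0.2, 0.0]
finger_gap: 33.4
time: 12.55
tool_pos: [485.9, 413.8, 55.3]
tcp_rot: [-179.3, -0.7, 6.9]
ft_force: [-0.5, -0.0, -0.2]
finger_gap: 33.5
```

```bash
python3 -m jog '[[0,0,0.002,0,0],[0,0,0.004,0,0],[0,0,0.004,0,0]]'; python3 -m jog '[[0,0,0.001,0,0],[0,0,0.002,0,0],[0,0,0.003,0,0],[0,0,0.003,0,0]]'
```

```text
time: 12.85
tool_pos: [486.1, 414.2, 51.9]
tcp_rot: [-179.3, -0.7, 6.9]
ft_force: [-1.3, -0.7, 3.8]
finger_gap: 33.2
time: 13.25
tool_pos: [486.3, 415.4, 51.5]
tcp_rot: [-179.2, -0.8, 6.9]
ft_force: [-8.2, -2.4, 17.9]
finger_gap: 33.4
```

```bash
python3 -m jog '[[0,-0.002,0,0,0],[0,-0.005,0,0,0],[0,-0.008,0,0,0],[0,-0.008,0,0,0]]'; python3 - <<'E'
from h import *
a=r.snapshot('side')
cv2.imwrite('pics/m.png',cv2.resize(a['image'][240:360,240:360],None,fx=4,fy=4,interpolation=cv2.INTER_CUBIC)[:,:,::-1])
E
```

```text
time: 13.65
tool_pos: [485.5, 423.5, 51.6]
tcp_rot: [-179.2, -0.8, 6.9]
ft_force: [-0.7, -1.5, 3.0]
finger_gap: 32.6
```

View pics/m.png

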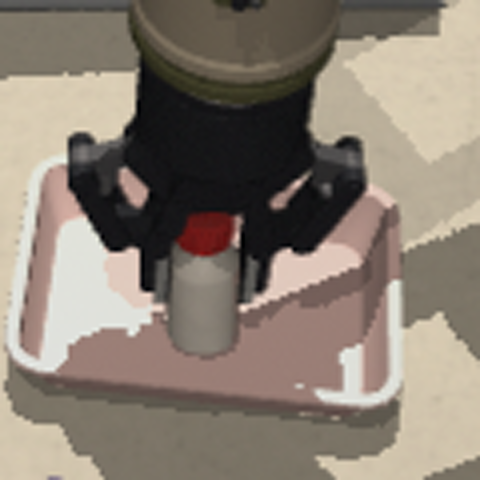

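```bash
python3 -m jog '[[0,0,0,0,42],[0,0,0,0,45],[0,0,0,0,50],[0,0,0,0,58],[0,0,0,0,60]]'; python3 - <<'E'
from h import *
a=r.snapshot('side')
print(atz((290.75,327.5),a,4))
for l in("bottle_center","tray"):print(r.pinpoint(a,l)[:2])
E
```

```text
time: 14.2
tool_pos: [485.4, 423.4, 51.5]
tcp_rot: [-179.2, -0.8, 6.9]
ft_force: [-0.5, -0.3, -0.2]
finger_gap: 51.0
[481.06719977 440.69507463   4.        ]
[{'uv': [290.7, 308.2], 'conf': 0.58}]
[{'uv': [289.6, 319.2], 'conf': 0.61}]
```

```bash
python3 -m jog '[[0,0,-0.01,0,60],[0,0,-0.03,0,60],[0,0,-0.06,0,60],[0,0,-0.1,0,60],[0,0,-0.15,0,60],[0,0,-0.2,0,60],[0,0.05,-0.22,0,60],[0,0.1,-0.22,0,60]]'; python3 - <<'E'
from h import *
np.set_printoptions(suppress=True,precision=1)
a,b=r.snapshot('side'),r.snapshot('top')
us={}
for n,s,w in(("side",a,(250,230,340,350)),("top",b,(130,190,220,290))):
    x0,y0,x1,y1=w;c=s["image"][y0:y1,x0:x1].astype(int);m=(c[...,0]>110)&(c[...,1]<80)&(c[...,2]<80);ys,xs=np.nonzero(m)
    print(n,m.sum(), xs.size and (xs.mean()+x0,ys.mean()+y0))
    if xs.size: us[n]=((xs.mean()+x0,ys.mean()+y0),s)
    for l in("bottle_center","tray"):print(l,[(d["uv"],d["conf"]) for d in r.pinpoint(s,l)[:2]])
    print([(d["bbox"],d["conf"]) for d in r.search_frame(s,"bottle_center")[:2]])
if len(us)==2: print(tri(list(us.values())))
for p in((484,424,4),(484,424,41),(484,424,71)): print(uv(p,a),uv(p,b))
row([562,169,310])
E
```

```text
time: 15.15
tool_pos: [496.0, 325.5, 276.6]
tcp_rot: [-179.0, -1.3, 7.1]
ft_force: [0.4, -1.1, 0.1]
finger_gap: 50.9
side 162 (np.float64(292.6111111111111), np.float64(300.1296296296296))
bottle_center [([291.8, 308.1], 0.72), ([289.8, 205.9], 0.29)]
tray [([287.6, 320.8], 0.82)]
[([281.3, 292.9, 304.2, 331.3], 0.6)]
top 4 (np.float64(164.0), np.float64(231.75))
bottle_center [([161.3, 238.0], 0.56)]
tray [([170.5, 235.2], 0.81)]
[([162.0, 231.5, 171.6, 242.3], 0.44)]
(array([486. , 421.8,  67.8]), [array([-1.9, -0.6]), array([-0.2,  1.3])])
[289.8 319.8] [167.1 236.6]
[290.9 308.9] [164.7 235. ]
[291.8 299.6] [162.7 233.7]
[ 0.   0.2 -0. ] turn 89.8
```

```bash
python3 -m jog '[[0,0.02,-0.02,8,60],[0.01,0.05,-0.025,16,60],[0.02,0.08,-0.025,24,60],[0.03,0.11,-0.025,32,60],[0.04,0.14,-0.025,40,60],[0.045,0.163,-0.025,48,60],[0.045,0.163,-0.025,56,60],[0.045,0.163,-0.025,64,60]]'; python3 -c "
from h import *
row([562,169.7,300],-82.6)"
```

```text
time: 16.35
tool_pos: [558.5, 168.8, 292.8]
tcp_rot: [-179.0, 0.4, -57.4]
ft_force: [0.0, -0.1, 0.7]
finger_gap: 51.5
[ 0.0011 -0.0036 -0.0072] turn 25.24
```

```bash
python3 -m jog '[[0.001,-0.0035,0,8,60],[0.001,-0.0035,0,16,60],[0.001,-0.0035,0,25.2,60],[0.001,-0.0035,0,25.2,60],[0.001,-0.0035,0,25.2,60]]'; python3 - <<'E'
from h import *
row([562,169.7,217],-82.6)
S=[r.snapshot('side'),r.snapshot('top')]
for s in S:
    print([(d["uv"],d["conf"]) for d in r.pinpoint(s,"vial_1_center")[:5]],[(d["uv"],d["conf"]) for d in r.pinpoint(s,"guard_handle")[:1]])
    for x in(-118,-83,-48): print(uv(f((x,0,17)),s))
    print(uv(f((85,0,134)),s))
E
```

```text
time: 16.85
tool_pos: [561.9, 170.6, 292.5]
tcp_rot: [-179.3, 0.8, -82.3]
ft_force: [0.2, 0.6, 0.3]
finger_gap: 51.2
[0.0019 0.0009 0.0755] turn 0.32
[([338.0, 210.9], 0.74), ([292.5, 312.0], 0.7), ([183.8, 213.8], 0.69), ([239.7, 141.0], 0.66)] [([267.7, 151.5], 0.67)]
[339.13661771 208.84948327]
[324.82300534 206.09860133]
[310.35260442 203.31758676]
[268.01465512 152.1479365 ]
[([357.7, 176.2], 0.86), ([258.0, 245.7], 0.54)] [([258.0, 192.5], 0.89)]
[264.93703846 267.62662787]
[263.38571222 255.11243873]
[261.83067812 242.56833917]
[257.32333113 196.77069804]
```

```bash
python3 -m jog '[[0.001,0.001,0.03,0,60],[0.001,0.001,0.06,0,60],[0.001,0.001,0.075,0,60],[0.001,0.001,0.075,0,60]]' && python3 -m jog '[[0,0,0,0,0],[0,0,0,0,0],[0,0,0,0,0],[0,0,0,0,0],[0,0,0,0,0]]' 30; python3 -c "
from h import *
g=r.sense()['tool_pos'];row(g+f((0,0,0))-f((142,0,0)),-82.6)"
```

```text
time: 17.55
tool_pos: [560.3, 169.5, 214.9]
tcp_rot: [-179.6, 0.8, -82.5]
ft_force: [-1.0, -0.4, -0.0]
finger_gap: 51.1
time: 18.05
tool_pos: [561.1, 169.6, 216.6]
tcp_rot: [-179.4, 0.8, -82.5]
ft_force: [-0.9, 0.1, 5.7]
finger_gap: 13.9
[-0.0005  0.1379  0.0338] turn 0.15
```

```bash
python3 -m jog '[[0,0.01,0.0025,0,0],[0,0.03,0.0075,0,0],[0,0.05,0.0125,0,0],[0,0.07,0.0175,0,0],[0,0.09,0.0225,0,0],[0,0.11,0.0272,0,0],[0,0.12,0.0297,0,0],[0,0.12,0.0297,0,0]]'; python3 -c "
from h import *
g=r.sense()['tool_pos'];row(f((-55,0,134))-f((85,0,134))+[561,169.6,216],-82.6)"
```

```text
time: 18.85
tool_pos: [441.0, 153.3, 185.6]
tcp_rot: [-179.5, 0.7, -82.4]
ft_force: [-3.3, -5.6, 2.4]
finger_gap: 13.7
[-0.0012  0.0146  0.0042] turn 0.15
```

```bash
python3 -m jog '[[0,0.008,0.002,0,0],[0,0.012,0.003,0,0],[0,0.015,0.0038,0,0],[0,0.015,0.0038,0,0]]'; python3 -m jog '[[0,0.002,0.0005,0,0],[0,0.004,0.001,0,0],[0,0.005,0.0012,0,0],[0,0.005,0.0012,0,0]]'
```

```text
time: 19.25
tool_pos: [427.4, 151.5, 182.2]
tcp_rot: [-179.3, 0.7, -82.5]
ft_force: [9.1, -1.1, -3.6]
finger_gap: 13.6
time: 19.65
tool_pos: [427.0, 151.4, 182.3]
tcp_rot: [-178.6, 0.7, -82.5]
ft_force: [28.0, 3.2, -12.6]
finger_gap: 13.4
```

```bash
python3 -m jog '[[0,0,0,0,60],[0,0,0,0,60],[0,0,0,0,60],[0,0,-0.03,0,60],[0,0,-0.07,0,60],[0,0,-0.11,0,60],[0.05,0,-0.13,0,60],[0.1,0,-0.13,0,60]]' && python3 -m jog '[[0.05,0,0,0,60],[0.1,0,0,0,60],[0.15,0,0,0,60],[0.2,0,0,0,60],[0.2,0,0,0,60],[0.2,0,0,0,60]]'; python3 - <<'E'
from h import *
np.set_printoptions(suppress=True,precision=1)
S=[r.snapshot('side'),r.snapshot('top')]
for s in S:
    for l in("guard_handle","bottle_center","vial_1_center","tray"): print(l,[(np.round(d["uv"],1).tolist(),round(d["conf"],2)) for d in r.pinpoint(s,l)[:5]])
    print("bottle box",[(np.round(d["bbox"]).tolist(),round(d["conf"],2)) for d in r.search_frame(s,"bottle_center")[:2]])
    print("shut handle",uv(f((-55,0,134))+[2,4,4],s),"12 open",uv(f((-43,0,134))+[2,4,4],s))
    print("brown", end=" ")
    hsv=cv2.cvtColor(s["image"],cv2.COLOR_RGB2HSV)
    x0,y0,x1,y1=(280,180,360,230) if s is S[0] else (235,215,290,285)
    c=s["image"][y0:y1,x0:x1].astype(int);m=(c[...,0]-c[...,2]>20)&(c.sum(2)<330)
    ys,xs=np.nonzero(m);print(m.sum(),xs.mean()+x0,ys.mean()+y0,xs.min()+x0,xs.max()+x0,ys.min()+y0,ys.max()+y0)
    x0,y0,x1,y1=(250,230,340,350) if s is S[0] else (130,190,220,290)
    c=s["image"][y0:y1,x0:x1].astype(int);m=(c[...,0]>110)&(c[...,1]<80)&(c[...,2]<80);ys,xs=np.nonzero(m);print("cap",m.sum(),xs.mean()+x0,ys.mean()+y0)
    for p in((484,424,4),(484,424,37+4),(484,424,72)): print(uv(p,s),end=" ")
    print()
print(r.sense()["time"],r.sense()["tool_pos"])
E
```

```text
time: 20.45
tool_pos: [437.6, 54.4, 315.0]
tcp_rot: [-178.3, 0.7, -82.2]
ft_force: [1.0, -0.6, -0.7]
finger_gap: 51.0
time: 21.05
tool_pos: [464.2, -144.5, 311.9]
tcp_rot: [-178.3, 0.8, -82.4]
ft_force: [0.2, 0.5, 0.5]
finger_gap: 51.6
guard_handle [([329.9, 165.0], 0.94)]
bottle_center [([292.0, 310.9], 0.8)]
vial_1_center [([239.0, 140.5], 0.75), ([186.8, 213.9], 0.71)]
tray [([289.3, 318.8], 0.82)]
bottle box [([281.0, 294.0, 302.0, 332.0], 0.9)]
shut handle [330.8 165. ] 12 open [325.4 163.9]
brown 430 317.13488372093025 211.66976744186047 287 357 180 229
cap 156 294.3397435897436 296.7948717948718
[289.8 319.8] [290.9 308.9] [291.8 299.3] 
guard_handle [([264.7, 250.1], 0.91), ([262.6, 272.2], 0.35)]
bottle_center [([160.8, 237.0], 0.47)]
vial_1_center [([255.6, 142.6], 0.69), ([266.8, 266.9], 0.54), ([358.6, 174.9], 0.53)]
tray [([172.6, 236.5], 0.62)]
bottle box [([157.0, 228.0, 172.0, 246.0], 0.65), ([238.0, 220.0, 294.0, 272.0], 0.58)]
shut handle [262.6 251. ] 12 open [262.  246.3]
brown 270 262.6111111111111 251.02592592592592 235 289 221 273
cap 76 161.64473684210526 233.89473684210526
[167.1 236.6] [164.7 235. ] [162.7 233.6] 
21.65 [ 464.7 -143.5  312.7]
```

```bash
python3 - <<'E'
from h import *
np.set_printoptions(suppress=True,precision=1)
S=[r.snapshot('side'),r.snapshot('top')];o=[]
for s,w in zip(S,((250,230,340,350),(130,190,220,290))):
    x0,y0,x1,y1=w;c=s["image"][y0:y1,x0:x1].astype(int);m=(c[...,0]>90)&(c[...,0]>1.8*c[...,1])&(c[...,0]>1.8*c[...,2]);ys,xs=np.nonzero(m)
    u=(xs.mean()+x0,ys.mean()+y0);o.append((u,s));print(m.sum(),u,xs.min()+x0,xs.max()+x0,ys.min()+y0,ys.max()+y0)
x,e=tri(o);print("cap",x,e)
for t in(0,.12,-.12,.25,-.25):  # predicted cap/base extents for upright & tilted in y about foot
    f0=np.array([x[0],x[1],4]);ax=np.array([0,np.sin(t),np.cos(t)])
    base=x-ax*68;th=np.linspace(0,6.28,40)
    n1,n2=np.array([1,0,0]),np.cross(ax,[1,0,0])
    ring=lambda c,rad:np.array([uv(c+rad*(np.cos(k)*n1+np.sin(k)*n2),S[0]) for k in th])
    B=ring(base,17.5);C=ring(base+74*ax,14);print(t,"base z",base[2],"side rows",C[:,1].min(),B[:,1].max())
E
```

```text
195 (np.float64(294.9384615384615), np.float64(296.9794871794872)) 286 337 230 310
80 (np.float64(161.6625), np.float64(233.875)) 157 166 229 238
cap [480.4 425.   82.2] [array([-0.9, -0.3]), array([-0.1,  0.6])]
0 base z 14.235158392826762 side rows 288.4630791212576 325.48383447634797
0.12 base z 14.724171154763852 side rows 288.2962370935337 322.16698262258285
-0.12 base z 14.724171154763852 side rows 288.7455944952844 328.4562925024337
0.25 base z 16.349113716502913 side rows 288.24950052765496 318.25075689008753
-0.25 base z 16.349113716502913 side rows 289.1768355655085 331.23195179927626
```

```bash
python3 - <<'E'
from h import *
np.set_printoptions(suppress=True,precision=1)
S=[r.snapshot('side'),r.snapshot('top')];o=[]
for s,w in zip(S,((250,270,340,350),(130,190,220,290))):
    x0,y0,x1,y1=w;c=s["image"][y0:y1,x0:x1].astype(int);m=((c[...,0]>90)&(c[...,0]>1.8*c[...,1])&(c[...,0]>1.8*c[...,2])).astype(np.uint8)
    n,l,st,ce=cv2.connectedComponentsWithStats(m);k=1+st[1:,4].argmax();u=ce[k]+[x0,y0];o.append((u,s));print(u,st[k])
x,e=tri(o);print("cap",x,e)
# body edges in side image: rows below the cap
c=S[0]["image"][290:340,270:315].astype(int)
for y in range(300,336,3): print(y,c[y-290,8:38].sum(1)//3)
th=np.linspace(0,6.28,40)
for t in(0,.12,-.12):
    ax=np.array([0,np.sin(t),np.cos(t)]);n1,n2=np.array([1,0,0]),np.cross(ax,[1,0,0])
    b=x-ax*68;ring=lambda c,rad:np.array([uv(c+rad*(np.cos(k)*n1+np.sin(k)*n2),S[0]) for k in th])
    print(t,b,ring(b+74*ax,14)[:,1].min(),ring(b,17.5)[:,1].max(),uv(b,S[0]))
E
```

```text
[292.7 301. ] [ 36  24  15  17 184]
[161.7 233.9] [27 39 10 10 80]
cap [482.8 426.9  71.5] [array([-0.3, -0.1]), array([-0. ,  0.2])]
300 [199 199 199 200 199 199 190 118  87 102 102 102 100 101 100 100  98  99
 101 100 104 106 129 199 199 199 199 199 198 198]
303 [199 200 199 199 199 199 187  84  46  61  98 105 105 105 105 106 107 105
 104 104  99  77 114 199 199 198 198 198 199 199]
306 [199 199 200 199 195 169 117  80  40  48  41  48  50  59  55  60  55  50
  46  44  44  55 117 198 198 199 199 198 198 199]
309 [199 200 199 198 188 112 122 101 105 105  84  50  39  35  42  44  44  40
  43  68  84  84  97 144 198 198 199 198 199 199]
312 [199 199 199 194 151  59 112 126 110 116 121 120 121 121 122 121 122 119
 114 113 107 101  95 112 186 199 199 198 198 198]
315 [199 199 199 191 124  63  67  92 102 116 117 127 120 121 120 120 119 115
 111 108  98  82  84 154 185 198 199 199 198 198]
318 [199 199 199 187  97  78  82  91  96  98 101 102 103 103 104 103 102 100
  98  94  88  77  93 181 181 184 199 198 198 198]
321 [199 199 198 187  99  81  85  91  94  97 101 103 104 104 104 102 101  98
  95  91  84  72 108 185 197 199 199 198 199 198]
324 [198 199 197 190 126  81  87  92  95  97  99 100 101 101 101 100  98  96
  93  88  78  83 161 198 198 197 198 199 198 198]
327 [199 199 199 189 117 114  99  91  93  96  99 100 100 100 100  99  99  95
  92  86  86 117 135 198 198 198 197 198 198 198]
330 [199 199 198 198 188 118 117 117 116 116 115 111 105  92  96 108 112 115
 117 116 116 116 135 198 197 197 197 198 197 198]
333 [199 199 198 198 199 199 197 186 136 133 117 116 117 117 116 117 117 117
 117 135 198 197 198 198 199 198 198 197 198 197]
0 [482.8 426.9   3.5] 292.6452940168143 329.30004969365757 [290.3 321.3]
0.12 [482.8 418.8   4. ] 292.487596098553 325.97521912539634 [290.6 317.6]
-0.12 [482.8 435.1   4. ] 292.9183332870084 332.2847973119644 [290.1 324.8]
```

```bash
python3 -c "
from h import *
print(r.hand_in(),r.sense()['time'])"
```

```text
the job is handed in; nothing more can be done
the job is handed in; nothing more can be done
```

I slid the guard open, lifted the bottle up over the bar and set it down in the pink tray. I then slid the guard shut and handed in at about 22 s. The hand-in gave no verdict.

**Bottle:** The cap centre is at about (483, 427, 71.5) mm and the foot is on the tray floor. It is upright: the foot shows at image row 330 against 329 expected. It stands within about 10 mm of my estimate of the tray centre, and the arm is clear of everything.

**Guard:** It travelled about 138 mm back and met its end stop with a 28 N push. The handle then showed within about 1 px of the expected shut position in the side view, and 2 px in the top view.

**Vials:** All three rolled down towards the stop when the bottle came out, which I saw in the side picture. The last matches were vial 1 in the side view, one further down-channel vial in the top view, and later vial 1 again in the top view through the shut guard. I did not measure each vial's final position separately.

**What went wrong on the way:**
- The first bottle grip caught the shoulder (gap 32.9 mm, 7.7 N upward), so I opened and gripped again about 13 mm lower.
- The first two cap checks in the tray disagreed because of stray red pixels in the colour mask. The last check, using only the largest red patch, cleared this up.

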